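# Locate and clamp a padlock in the marking fixture

## Task

Get the padlock ready for stamping its number: with the fingertips, push it along the fixture's plate, lying flat, up against the back rail and with its bottom end home against the end stop; then push the cam lever round as far as it goes, so that the cam clamps the padlock flush in that corner. Push only: the padlock must not be lifted off the plate, and the tin, wood block and bolt beside the fixture stay where they are.

Things in the scene. Friction and masses are not known exactly. Their poses are not given: they have to be found in the camera images.
- fixture: Marking fixture, fixed to the bench (place and yaw vary). Aluminium plate 190 mm (its x) by 240 mm (its y), on rubber feet, top 22 mm above the bench mat. Origin: centre of the plate's underside, on the mat; z up. In its frame a padlock at home has its origin at x = 34, y = 40 mm: bottom end on the end stop, shackle to -y, side along the rail. A 6 mm dowel at x = -53, y = 43, 25 mm high, stops the lever.
- rail_face (a point): Point on the padlock-side face of the steel back rail, at mid height, at fixture x = 55, y = 0 mm. The face looks to the fixture's -x; the rail runs along y from -111 to +94 mm, 22 mm wide, 14 mm high over the plate (screw heads 4 mm more).
- stop_face (a point): Centre of the padlock-side face of the steel end stop, at fixture x = 37, y = 75 mm. The face looks to the fixture's -y; the block is 36 mm long (x 19 to 55), 18 mm thick, 14 mm high over the plate (screw heads 4 mm more).
- padlock: Brass padlock, flat and loose on the plate, 0.11 to 0.22 kg, shackle shut and fixed. Origin in the underside, mid width, 14 mm from the centre of mass on its +x side. Its x points to the shackle: body x = -35 to +1 mm, 42 mm wide in y, 16 mm thick; steel shackle out to x = +33 mm, 31 mm wide. Starts near the plate's -y end, shackle to the fixture's -y, up to 0.45 rad askew.
- padlock_bow (a point): Outermost point of the padlock's shackle bow, mid width, 8 mm above the padlock's underside; moves with the padlock.
- cam_lever (a joint): Angle of the cam lever about its upright pivot, rad. 0 = open, lever pointing to the fixture's +y; grows counter-clockwise from above; 1.6 = hard stop at the dowel, pointing to -x. Starts at 0 to 0.3, where the disc is at least 5 mm clear of a padlock at home; from about 1.4 it presses the padlock to the rail and drags it toward the end stop. Stays where left; 1 to 12 N at the grip turn it.
- lever_grip (a point): Middle of the upright black grip on the lever's end, 80 mm from the pivot: a round post 18 mm across, from 46 to 76 mm above the bench mat (this point 61 mm above it). The flat bar below it lies 37 to 44 mm above the mat.
- cam_pivot (a point): Fixed point on the lever's pivot axis at the grip's height (61 mm above the bench mat), at fixture x = -12, y = 52 mm. The cam below it, on the near side of the padlock's place, is a steel disc 38 mm across and 14.5 mm high, its centre 7 mm off this axis; it turns with the lever.
- chalk_tin: Bystander: round yellow tin, 50 mm across, 29 mm high, behind the rail. Origin under its centre.
- wood_block: Bystander: wooden block 42 x 70 x 30 mm, behind the rail. Origin under its centre.
- bolt: Bystander: hex bolt standing on its head, 48 mm high, beside the fixture's -y end, rail side. Origin under its centre.
Things that resemble listed ones, but are neither listed nor needed, are in the scene too. Of the things that look like the padlock, the smaller one is meant.

How it is judged:
On the way:
1. the padlock lies up against rail and end stop (within 6 mm, 0.35 rad) while the lever is still open (under 0.7 rad) (x of padlock in the frame of fixture above 0.028 m and y of padlock in the frame of fixture above 0.034 m and angle between the x axis of padlock and the y axis of fixture, either way round below 0.35 rad and value of joint cam_lever below 0.7 rad), for 0.2 s.
At the end, for the whole second after the job is handed in: The padlock lies flat on the plate, shackle away from the end stop, within 2 mm of the back rail, 2.5 mm of the end stop and 0.035 rad of parallel; the lever is past 1.5 rad and the cam presses on the padlock with more than 3 N; all at rest (x of padlock in the frame of fixture between 0.032 and 0.037 m and y of padlock in the frame of fixture between 0.0375 and 0.043 m and y of padlock_bow in the frame of fixture below 0.02 m and angle between the x axis of padlock and the y axis of fixture, either way round below 0.035 rad and angle between padlock's own z axis and vertical below 0.05 rad and z of padlock in the frame of fixture below 0.025 m and value of joint cam_lever above 1.5 rad and contact force between cam_lever and padlock above 3 N and linear speed of padlock below 0.005 m/s); the robot touches nothing.
It fails at once if the padlock is lifted more than 8 mm off the plate or tipped over 0.35 rad (z of padlock in the frame of fixture above 0.03 m or angle between padlock's own z axis and vertical above 0.35 rad).
It fails at once if the tin, wood block or bolt is moved more than 15 mm, or the bolt tipped (distance of any of chalk_tin, wood_block, bolt from where it was at the start of the episode above 0.015 m or angle between bolt's own z axis and vertical above 0.3 rad).
It also fails if it takes over 64 s, if anything falls off the work surface, if the arm or the gripper's body presses on something with over 40 N, if the wrist force passes 120 N, or if a joint passes its speed limit or range.

## Robot

A 6-joint arm with a two-finger parallel gripper is mounted at the origin on a cart in front of the work surface, level with it; the furniture and walls round the work are solid. World frame = base frame: x ahead of the robot, y to its left, z up, the work surface at z = 0. Lengths are in m, angles in rad, forces in N, time in s.
With the tool pointing down it reaches from about 0.35 to 0.85 m from the base axis. Payload 8.1 kg.
Tool frame: the origin (TCP) lies midway between the tips of the shut fingers; the grasp point (between the pads) lies 19 mm behind it (robot.grip_point_offset is the distance from the TCP to the grasp point, in m); z points along the fingers, y is the line along which they close (so a half turn about z gives the same grasp; the last joint's range is limited). The gripper opens to 93 mm and grips with 3 to 60 N. Pads are 15 mm wide; open, the fingers measure 128 mm over their backs; the gripper's body (75 mm by 188 mm) begins 65 mm behind the grasp point.
Start: joints at [1.205, 0.13, 1.488, -0, 1.523, -0.085], TCP at [0.166, 0.577, 0.219] pointing down, gripper open.
Joint ranges: [-2.96, 2.96], [-0.89, 2.26], [0.02, 2.5], [-1.34, 4.48], [0, 2.73], [-2.66, 2.66]. Speed limits (rad/s): [2.39, 2.39, 2.79, 3.14, 3.14, 3.14].

## Interface

Orientations are given as a rotation vector (axis times angle).
In Python, from plant import robot, read_camera, job gives the robot as it stands.
- The arm moves only by the shell command python3 -m inch 'ROWS' [FORCE]. ROWS is JSON, one flat list of numbers, 5 for each row, row after row: the shift along the world's x, y, z in mm, then the turn about the world's z in degrees, then the opening in per cent of the stroke, from 0 (shut) to 100 (fully open). In form: [dx, dy, dz, yaw, hand, dx, dy, dz, yaw, hand, ...]. A call has 1 to 10 rows; each row is the pose to reach, as a shift and turn from the pose commanded when the call began; what a row does not reach only later rows make up. A row lasts 1/12 s, in which the tool goes at most 41.7 mm and 7.16 degrees, less where a joint would pass 70% of its speed; a pose out of reach is approached as far as the arm can. A call with a gripper value outside its range is refused whole. The fingers move at their own pace and stop on an object; FORCE is the grip in N (left out, the last holds). Time passes only in rows, so rows that repeat a pose let the fingers close. It gives the time, the measured TCP pose, the force, the opening and the grip force at its end, in the units of the state.
- robot.read_state(): the state, without advancing time (a new reading comes with each control period).
- read_camera(name): name is "scene" or "top" or "wrist"; returns a dict with "image" (400x640x3 uint8, blue, green, red), "K" (3x3 intrinsics, pixels), "extrinsics" (4x4, takes a point from world to camera coordinates); the wrist camera has in their place "mount" (4x4, takes a point from camera to tool coordinates, whose origin is the TCP and whose axes are the flange's). Camera axes: x right, y down, z forward; pixel columns grow to the right and rows downward; lengths in m; the calibration is good to about 2 mm. The wrist camera is an equidistant fisheye: a pixel r from the principal point sees the ray r / f radians off the axis. A picture is of the moment at which its call begins: read the wrist's pose just before it. There is no depth.
- job.close_job(): hands the job in; it is judged then, once.
The state is a dict: "t": time; "q": joint angles; "dq": joint speeds; "joint_torque": joint torques, N m; "tool_pos": TCP position; "orientation": TCP orientation; "force": force on the tool from outside, world axes, zero at the start; "wrist_torque": the same for the moment, N m; "opening": finger opening in m; "gripper_force": force on a finger pad.
Only numpy, scipy, OpenCV 4.12 (cv2) and the standard library are available. Lean on these libraries where they do the work, as an engineer would, in place of code of your own. Each camera call takes 0.05 s, during which the arm holds its last target. There are 200 camera calls.

## Working session

There is one attempt and no reset: what is moved stays moved. The work goes in short steps, Python scripts to look and compute and a shell command to move; the robot and the scene stay as the last step left them, time stands still between calls to the robot, and variables do not carry over. Pictures are saved under pics/ and viewed, at most 10 in all, crops included, and the job is handed in when it is done.

```bash
ls; mkdir -p pics; python3 - <<'E'
from plant import robot, read_camera
import cv2,numpy as np
s=robot.read_state();print(s['t'],s['tool_pos'],s['orientation'],s['opening'])
for n in('scene','top'):
    c=read_camera(n);cv2.imwrite(f'pics/{n}0.png',c['image']);print(n,c['K'].tolist(),np.round(c['extrinsics'],4).tolist())
E
```

```text
pics
0.0 [0.16604789 0.57597278 0.21756984] [-4.39616392e-01 -3.11025569e+00  2.84867963e-03] 0.09287962220102332
scene [[385.85742657805383, 0.0, 323.5774408245759], [0.0, 385.85742657805383, 194.41772414216186], [0.0, 0.0, 1.0]] [[0.6954, -0.7185, -0.0117, -0.5644], [-0.2792, -0.2552, -0.9257, 0.1579], [0.6621, 0.647, -0.3781, 0.7128], [0.0, 0.0, 0.0, 1.0]]
top [[415.30767605668404, 0.0, 317.8018924399935], [0.0, 415.30767605668404, 193.2826835202661], [0.0, 0.0, 1.0]] [[-0.0038, -0.9998, 0.0212, -0.2595], [-0.9963, 0.002, -0.0857, 0.5427], [0.0856, -0.0214, -0.9961, 0.993], [0.0, 0.0, 0.0, 1.0]]
```

View pics/top0.png

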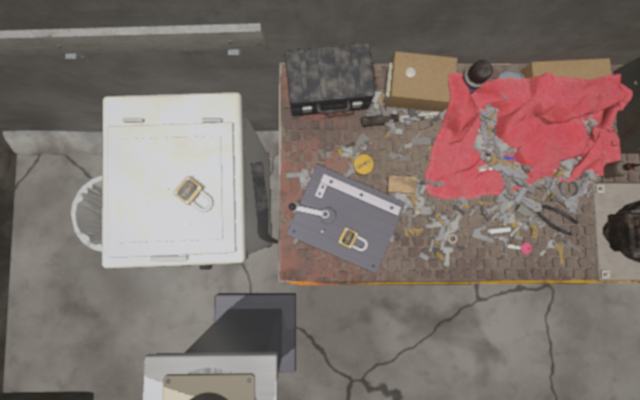

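View pics/scene0.png

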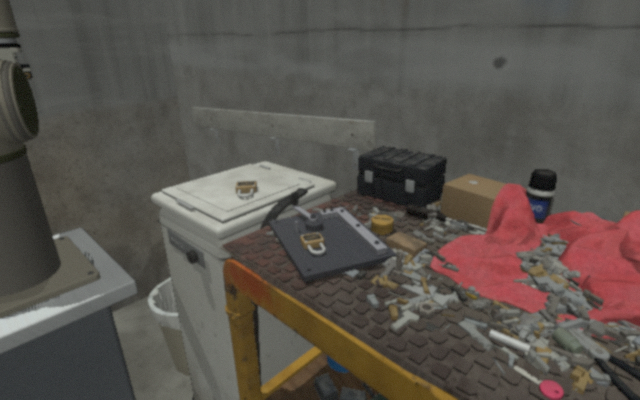

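```bash
python3 - <<'E'
import cv2,numpy as np
a=cv2.imread('pics/top0.png')[150:280,270:440];a=cv2.resize(a,None,fx=4.5,fy=4.5,interpolation=cv2.INTER_CUBIC)
cv2.imwrite('pics/crop0.png',a)
E
```

```text
(no output)
```

View pics/crop0.png

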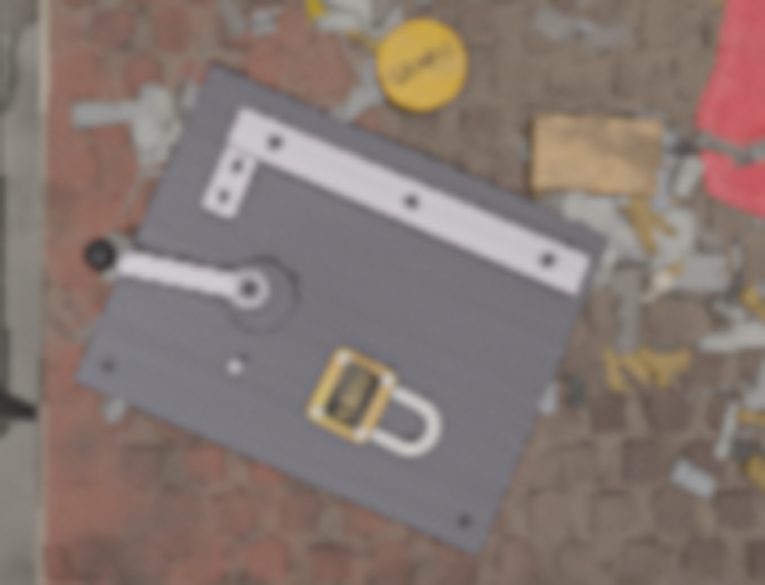

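```bash
cat > h.py <<'E'
import numpy as np,cv2
from scipy.optimize import least_squares
K=np.array([[415.3077,0,317.8019],[0,415.3077,193.2827],[0,0,1]])
def ray(c,u,v,z):
    K,T=c['K'],c['extrinsics'];R,t=T[:3,:3],T[:3,3]
    o=-R.T@t;d=R.T@np.linalg.inv(K)@[u,v,1.];return o+d*(z-o[2])/d[2]
E
python3 - <<'E'
from h import *
from plant import read_camera
c=read_camera('top')
P=lambda x,y,z:ray(c,x/4.5+270-.39,y/4.5+150-.39,z)
pts=[((212,66),(95,120,22)),((607,240),(95,-120,22)),((480,553),(-95,-120,22)),((78,380),(-95,120,22)),((573,297),(55,-111,36)),((594,252),(77,-111,36)),((234,364),(-53,43,47)),((250,290),(-12,52,46))]
W=np.array([P(*p,m[2]/1e3)[:2] for p,m in pts]);M=np.array([m[:2] for _,m in pts])/1e3
f=lambda p:np.array([[np.cos(p[2]),-np.sin(p[2])],[np.sin(p[2]),np.cos(p[2])]])
r=least_squares(lambda p:(M@f(p).T+p[:2]-W).ravel(),[.4,-.3,0],loss='soft_l1',f_scale=.002);p=r.x
print('fix',p,'res mm',np.round((M@f(p).T+p[:2]-W)*1e3,1).tolist())
np.save('fix.npy',p)
tf=lambda w:np.round((f(p).T@(w[:2]-p[:2]))*1e3,1)
b=[P(*q,.038) for q in((345,348),(395,378),(365,443),(310,412))]
for q in b: print('body',q.round(4),tf(q))
w=P(438,440,.030);print('bow',w.round(4),tf(w))
w=P(100,255,.076);print('grip',w.round(4),tf(w));w=P(572,390,.048);print('bolt',w.round(4),tf(w))
for n,q in(('tin',(421,65)),('wood',(598,155))):
  w=P(*q,.03);print(n,w.round(4),tf(w))
E
```

```text
fix [ 0.48128297 -0.33048666 -0.41039721] res mm [[1.9, 0.4], [2.6, -3.2], [-2.4, -0.0], [-0.5, 2.9], [1.2, -1.4], [-2.9, 1.8], [-1.2, -0.6], [0.8, 0.1]]
body [ 0.4593 -0.3292  0.038 ] [-20.7  -7.6]
body [ 0.4432 -0.3558  0.038 ] [-24.8 -38.4]
body [ 0.4087 -0.3394  0.038 ] [-63.  -37.1]
body [ 0.4253 -0.3101  0.038 ] [-59.5  -3.7]
bow [ 0.4097 -0.3796  0.03  ] [-46.  -73.5]
grip [ 0.5074 -0.1995  0.076 ] [-28.3 130.5]
bolt [ 0.4366 -0.4488  0.048 ] [   6.2 -126.3]
tin [ 0.6137 -0.3731  0.03  ] [138.4  13.8]
wood [ 0.5639 -0.4694  0.03  ] [131.2 -94.4]
```

```bash
cat >> h.py <<'E'
p=np.load('fix.npy');co,si=np.cos(p[2]),np.sin(p[2]);Rf=np.array([[co,-si],[si,co]])
def w(x,y): return Rf@np.array([x,y])/1e3+p[:2]
def tf(a): return Rf.T@(np.asarray(a)[:2]-p[:2])*1e3
def yaw(s):  # tool y yaw in world deg
    y=cv2.Rodrigues(np.array(s['orientation']))[0][:,1];return np.degrees(np.arctan2(y[1],y[0]))
def go(s,x,y,z,fy=None):
    t=np.array(s['tool_pos']);return np.round(np.r_[(np.r_[w(x,y),z/1e3]-t)*1e3, ((fy+np.degrees(p[2])-yaw(s)+90)%180-90) if fy is not None else 0],1)
E
python3 - <<'E'
from h import *
from plant import *
cs=[read_camera(n) for n in('top','scene')]
X=cv2.triangulatePoints(*[c['K']@c['extrinsics'][:3] for c in cs],np.array([193.,193]),np.array([245.,188]));print('big lock',(X[:3]/X[3]).ravel())
s=robot.read_state();print(yaw(s),go(s,-85,-22,120,90),go(s,-85,-22,26,90))
E
```

```text
big lock [0.54280761 0.04786982 0.01339576]
73.90859900713234 [ 228.4 -893.   -98.1   -7.4] [ 228.4 -893.  -192.1   -7.4]
```

```bash
python3 -m inch '[40,0,30,-4,0, 80,-10,30,-7,0, 120,-30,30,-7,0, 155,-60,30,-7,0, 185,-90,30,-7,0, 205,-125,30,-7,0, 220,-160,30,-7,0, 228,-200,30,-7,0, 228,-240,30,-7,0, 228,-280,30,-7,0]'
python3 -m inch '[0,-41,0,0,0,0,-82,0,0,0,0,-123,0,0,0,0,-164,0,0,0,0,-205,0,0,0,0,-246,0,0,0,0,-287,0,0,0,0,-328,0,0,0,0,-369,0,0,0,0,-410,0,0,0]'
python3 - <<'E'
from h import *
from plant import *
s=robot.read_state();print(s['t'],s['tool_pos'],s['opening'],yaw(s),go(s,-85,-22,120,90))
E
```

```text
t: 1.08
tool_pos: [0.3945, 0.2983, 0.2482]
orientation: [-0.63, -3.078, 0.001]
force: [0.2, -0.9, 1.0]
opening: 0.0309
gripper_force: 0.0
t: 1.92
tool_pos: [0.3937, -0.1117, 0.2489]
orientation: [0.629, 3.077, -0.0]
force: [1.3, 0.5, -0.1]
opening: 0.0002
gripper_force: 0.0
1.9167 [ 0.39372427 -0.11167237  0.24892382] 0.00017588797700556933 66.90760751379848 [   0.8 -205.1 -128.9   -0.4]
```

```bash
python3 -m inch '[0,-41,0,0,0,0,-82,0,0,0,0,-123,0,0,0,0,-164,0,0,0,0,-200,0,0,0,1,-205,-30,0,0,1,-205,-70,0,0,1,-205,-110,0,0,1,-205,-149,0,0,1,-205,-149,0,0]'
python3 - <<'E'
from h import *
from plant import *
s=robot.read_state();print(s['t'],s['tool_pos'],yaw(s),tf(s['tool_pos']),go(s,-85,-22,26,90))
c=read_camera('top');cv2.imwrite('pics/t1.png',cv2.resize(c['image'][150:290,270:440],None,fx=4,fy=4,interpolation=cv2.INTER_CUBIC))
E
```

```text
t: 2.75
tool_pos: [0.3906, -0.3105, 0.091]
orientation: [-0.627, -3.067, -0.012]
force: [-1.3, 0.8, -1.5]
opening: 0.0007
gripper_force: 0.0
2.75 [ 0.39062587 -0.31046386  0.09103403] 66.88310704722484 [-91.11771713 -17.80963936] [  3.9  -6.3 -65.   -0.4]
```

View pics/t1.png

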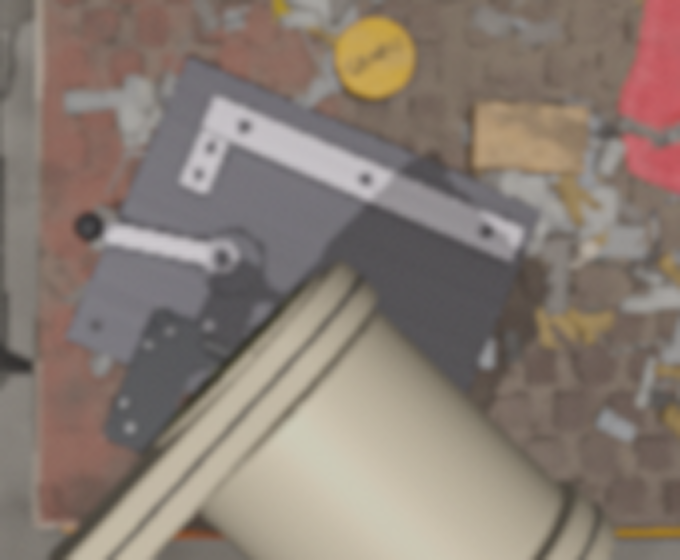

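```bash
python3 -m inch '[0,0,0,0,0,0,0,0,0,0,0,0,0,0,0]'
python3 - <<'E'
from h import *
from plant import *
s=robot.read_state();print(s['t'],s['tool_pos'],yaw(s),tf(s['tool_pos']),go(s,-85,-22,26,90))
c=read_camera('wrist');print(c['K'],c['mount'].round(4).tolist());cv2.imwrite('pics/w1.png',c['image'])
E
```

```text
t: 3.05
tool_pos: [0.3971, -0.3163, 0.1032]
orientation: [0.627, 3.074, -0.005]
force: [0.2, 0.4, 0.7]
opening: 0.0002
gripper_force: 0.0
3.05 [ 0.39705231 -0.31631903  0.1031909 ] 66.92234071218422 [-82.88885222 -20.6146235 ] [ -2.5  -0.4 -77.2  -0.4]
[[309.70691629   0.         322.86972822]
 [  0.         309.70691629 198.13694794]
 [  0.           0.           1.        ]] [[-0.0007, -0.9667, -0.2558, 0.0706], [1.0, -0.0007, -0.0002, -0.0003], [0.0, -0.2558, 0.9667, -0.1666], [0.0, 0.0, 0.0, 1.0]]
```

View pics/w1.png

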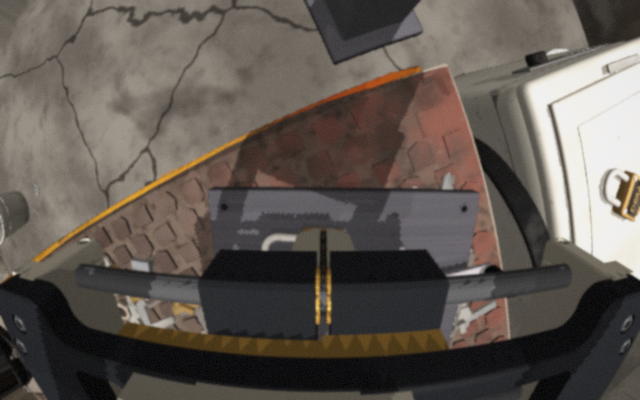

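```bash
python3 -m inch '[-2,0,-35,0,0,-2,0,-65,0,0,-2,0,-76,0,0,-2,0,-76,0,0,-2,0,-76,0,0]'
python3 - <<'E'
from h import *
from plant import *
s=robot.read_state();print(s['tool_pos'],yaw(s),tf(s['tool_pos']),s['force'],go(s,6,-22,26,90),go(s,-80,-22,26))
c=read_camera('scene');cv2.imwrite('pics/s1.png',cv2.resize(c['image'][180:290,230:410],None,fx=4,fy=4,interpolation=cv2.INTER_CUBIC))
E
```

```text
t: 3.52
tool_pos: [0.3941, -0.3154, 0.0252]
orientation: [0.628, 3.077, -0.001]
force: [0.3, 0.8, -0.3]
opening: 0.0001
gripper_force: 0.0
[ 0.39406567 -0.31536267  0.02524095] 66.92103293880426 [-86.00905213 -20.92926843] [ 0.25511071  0.8063732  -0.29952717] [ 83.9 -37.7   0.8  -0.4] [ 5.1 -3.4  0.8  0. ]
```

View pics/s1.png

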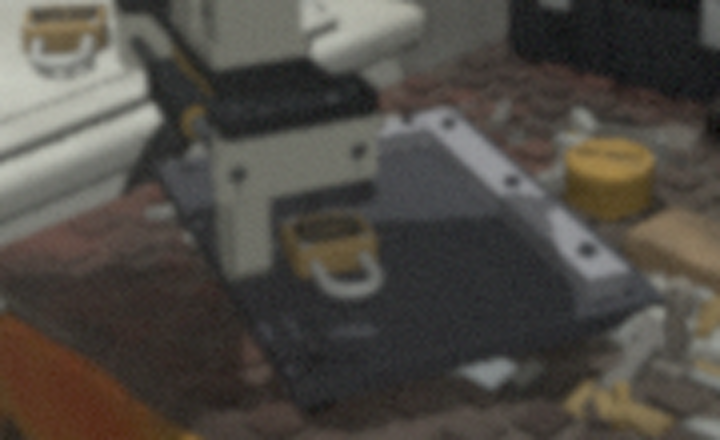

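```bash
python3 -m inch '[9,-4,1,0,0,17,-8,1,0,0,25,-11,1,0,0,33,-15,1,0,0,41,-18,1,0,0,49,-22,1,0,0,57,-25,1,0,0,64,-28,1,0,0,70,-31,1,0,0,75,-33,1,0,0]'
python3 - <<'E'
from h import *
from plant import *
s=robot.read_state();print(s['tool_pos'],yaw(s),tf(s['tool_pos']),s['force'],go(s,6,-22,26,90))
c=read_camera('scene');cv2.imwrite('pics/s2.png',cv2.resize(c['image'][180:290,230:410],None,fx=4,fy=4,interpolation=cv2.INTER_CUBIC))
# overhang height from s1
K,T=c['K'],c['extrinsics']
b=Rf@np.array([-86+7.5,-21-17.5])/1e3+p[:2]
for z in(.025,.04,.05,.06,.07,.08,.09):
    x=K@(T[:3,:3]@np.r_[b,z]+T[:3,3]);print(z,(x[:2]/x[2]).round(1))
E
```

```text
t: 4.4
tool_pos: [0.469, -0.348, 0.0245]
orientation: [-0.629, -3.078, -0.0]
force: [-3.0, 1.3, 2.7]
opening: 0.0002
gripper_force: 1.7
[ 0.46895582 -0.34796793  0.02452374] 66.91663790507162 [ -4.32896337 -20.94787176] [-2.98200141  1.34446704  2.71967797] [ 9.1 -5.1  1.5 -0.4]
0.025 [297.5 251.3]
0.04 [297.3 244.5]
0.05 [297.1 239.9]
0.06 [296.9 235.3]
0.07 [296.7 230.6]
0.08 [296.5 225.9]
0.09 [296.3 221.1]
```

View pics/s2.png

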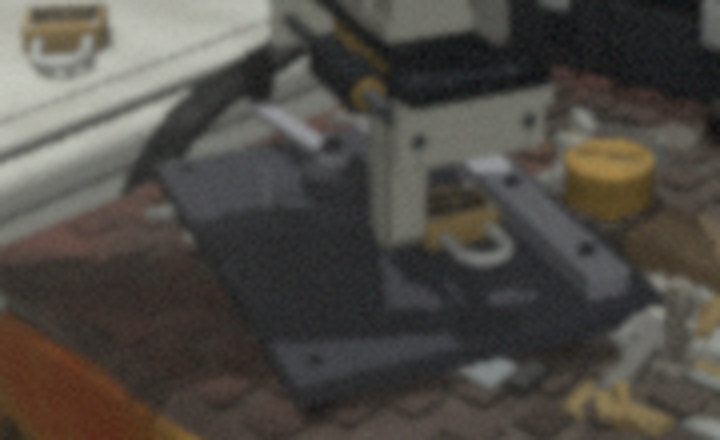

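```bash
python3 -m inch '[3,-1,1,0,0,5,-2,1,0,0,7,-3,1,0,0,8,-4,1,0,0,8,-4,1,0,0]'
python3 -c "
from h import *
from plant import *
s=robot.read_state();print(yaw(s),tf(s['tool_pos']),s['force'])"
```

```text
t: 4.87
tool_pos: [0.4761, -0.3515, 0.0255]
orientation: [-0.629, -3.078, -0.001]
force: [-0.8, 1.9, 0.6]
opening: 0.0005
gripper_force: 0.7
66.91130716279714 [  3.63974329 -21.28451001] [-0.79460406  1.86532172  0.59326227]
```

```bash
python3 -m inch '[1,0,0,0,0,2,-1,0,0,0,3,-1,0,0,0,3,-1,0,0,0,3,-1,0,0,0]'
python3 -c "
from h import *
from plant import *
s=robot.read_state();print(yaw(s),tf(s['tool_pos']),s['force'])"
```

```text
t: 5.28
tool_pos: [0.4763, -0.3514, 0.0255]
orientation: [-0.628, -3.072, -0.003]
force: [-16.1, 8.0, 12.7]
opening: 0.0009
gripper_force: 9.0
66.90529657974122 [  3.78530891 -21.17524051] [-16.14237914   8.02314028  12.72572745]
```

```bash
python3 -m inch '[-6,3,0,0,0,-20,9,0,0,0,-30,12,20,0,0,-30,12,50,-7,0,-30,12,70,-14,0,-30,12,70,-21,0,-30,12,70,-28,0,-30,12,70,-35,0,-30,12,70,-42,0,-30,12,70,-49,0]'
python3 -m inch '[0,0,0,-7,0,0,0,0,-14,0,0,0,0,-21,0,0,0,0,-28,0,0,0,0,-35,0,0,0,0,-41,0,0,0,0,-41,0]'
python3 - <<'E'
from h import *
from plant import *
s=robot.read_state();print(s['t'],yaw(s),tf(s['tool_pos']),s['force'],go(s,32,-92,60,0),go(s,32,-92,26,0))
E
```

```text
t: 6.12
tool_pos: [0.4495, -0.341, 0.0961]
orientation: [1.855, 2.533, -0.0]
force: [0.4, 0.4, 0.4]
opening: 0.0006
gripper_force: 0.0
t: 6.7
tool_pos: [0.4495, -0.341, 0.096]
orientation: [2.624, 1.725, 0.001]
force: [0.1, 0.9, 0.7]
opening: 0.0003
gripper_force: 0.0
6.7 -23.380316345399528 [-24.92818498 -22.29290915] [0.07994832 0.88753337 0.67465055] [ 24.4 -86.6 -36.   -0.1] [ 24.4 -86.6 -70.   -0.1]
```

```bash
python3 -m inch '[8,-30,0,0,0,16,-60,0,0,0,24,-87,0,0,0,24,-87,-20,0,0,24,-87,-20,0,0,24,-87,-20,0,0]'
python3 - <<'E'
from h import *
from plant import *
s=robot.read_state();print(s['t'],yaw(s),tf(s['tool_pos']),s['force'],go(s,32,-92,26,0))
c=read_camera('wrist');cv2.imwrite('pics/w2.png',c['image'])
E
```

```text
t: 7.2
tool_pos: [0.4722, -0.4266, 0.074]
orientation: [-2.616, -1.733, 0.001]
force: [0.6, 0.4, 0.1]
opening: 0.0005
gripper_force: 0.0
7.2 -22.966023535771097 [ 29.9665098  -91.75571032] [0.64712616 0.35034178 0.09670644] [  1.8  -1.  -48.   -0.5]
```

View pics/w2.png

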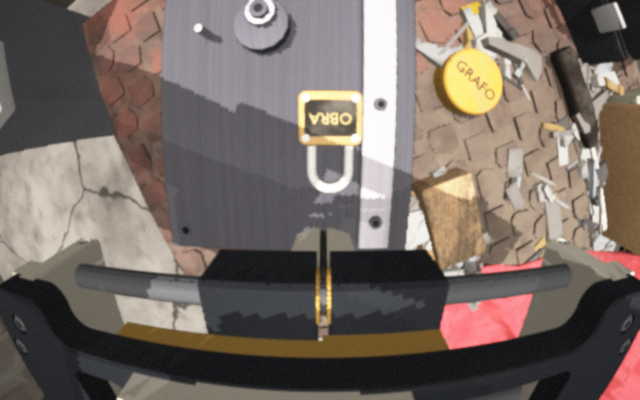

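```bash
python3 -m inch '[2,-1,-25,0,0,2,-1,-48,0,0,2,-1,-48,0,0,5,6,-48,0,0,8,13,-48,0,0,11,19,-48,0,0,13,25,-48,0,0,16,31,-48,0,0,18,37,-48,0,0,18,37,-48,0,0]'
python3 - <<'E'
from h import *
from plant import *
s=robot.read_state();print(s['t'],yaw(s),tf(s['tool_pos']),s['force'],go(s,33,-8,26,0))
c=read_camera('wrist')['image'];cv2.imwrite('pics/w3.png',c[:260,100:600])
E
```

```text
t: 8.08
tool_pos: [0.4921, -0.3894, 0.0282]
orientation: [2.62, 1.733, 0.001]
force: [0.1, -0.4, 0.3]
opening: 0.0005
gripper_force: 0.0
8.0833 -23.028057058473635 [ 33.46678585 -49.73879159] [ 0.14676132 -0.41261997  0.3342048 ] [16.2 38.5 -2.2 -0.5]
```

View pics/w3.png

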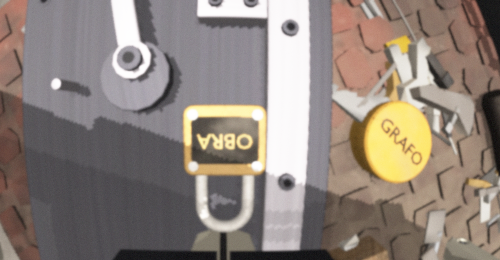

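```bash
python3 -m inch '[2,5,-1,0,0,5,11,-1,0,0,7,17,-1,0,0,10,23,-1,0,0,12,29,-1,0,0,14,34,-1,0,0,16,38,-1,0,0,17,41,-1,0,0,17,41,-1,0,0]'
python3 -m inch '[0,1,0,0,0,1,2,0,0,0,1,3,0,0,0,2,4,0,0,0,2,4,0,0,0]'
python3 - <<'E'
from h import *
from plant import *
s=robot.read_state();print(s['t'],yaw(s),tf(s['tool_pos']),s['force'],go(s,33,-1,26,0))
E
```

```text
t: 8.88
tool_pos: [0.5086, -0.3487, 0.0265]
orientation: [-2.62, -1.733, -0.0]
force: [0.2, -0.4, 0.3]
opening: 0.0005
gripper_force: 0.0
t: 9.3
tool_pos: [0.5095, -0.3461, 0.0264]
orientation: [-2.621, -1.732, 0.002]
force: [-3.6, -4.2, -0.1]
opening: 0.0003
gripper_force: 2.2
9.3 -23.099535434874838 [32.1479045  -3.09302045] [-3.64997062 -4.22444252 -0.07550455] [ 1.6  1.6 -0.4 -0.4]
```

```bash
python3 -m inch '[0,1,0,0,0,1,2,0,0,0,1,2,0,0,0,1,2,0,0,0]'
python3 - <<'E'
from h import *
from plant import *
s=robot.read_state();print(s['t'],yaw(s),tf(s['tool_pos']),Rf.T@s['force'][:2])
c=read_camera('wrist')['image'];cv2.imwrite('pics/w4.png',c[:260,100:600])
E
```

```text
t: 9.63
tool_pos: [0.5094, -0.3458, 0.0264]
orientation: [2.621, 1.73, -0.006]
force: [-7.7, -10.6, -0.5]
opening: 0.0006
gripper_force: 6.1
9.6333 -23.13562754005519 [31.93557803 -2.82272988] [ -2.8090238  -12.76342232]
```

View pics/w4.png

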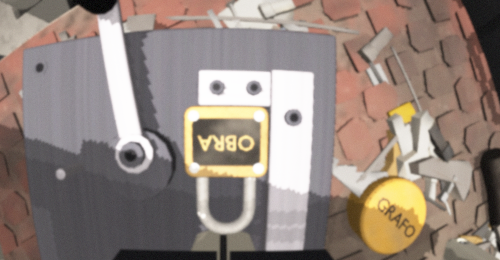

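```bash
python3 -m inch '[-5,-10,0,0,0,-8,-18,0,0,0,-8,-18,40,0,0,-8,-18,80,-7,0,-8,-18,90,-14,0,-8,-18,90,-21,0,-8,-18,90,-28,0,-8,-18,90,-35,0,-8,-18,90,-42,0,-8,-18,90,-49,0]'
python3 -m inch '[0,0,0,-7,0,0,0,0,-14,0,0,0,0,-21,0,0,0,0,-28,0,0,0,0,-30,0,0,0,0,-30,0]'
cat > l.py <<'E'
from h import *
from plant import *
s=robot.read_state();print(s['t'],yaw(s),tf(s['tool_pos']),s['tool_pos'],'q',s['q'].round(2) if hasattr(s['q'],'round') else s['q'],'f',Rf.T@s['force'][:2])
def L(th,d,z=52): return go(s,-12-80*np.sin(th)+d*np.cos(th),52+80*np.cos(th)+d*np.sin(th),z,np.degrees(th)-90)
E
python3 - <<'E'
from l import *
print(L(.205,35,110),L(.205,35))
c=read_camera('top');im=c['image']
g=ray(c,100/4.5+270-.39,255/4.5+150-.39,.076);print(tf(g))
E
```

```text
t: 10.52
tool_pos: [0.5033, -0.3619, 0.1167]
orientation: [-3.104, -0.479, -0.001]
force: [-0.1, -0.4, -0.3]
opening: 0.0006
gripper_force: 0.0
t: 11.02
tool_pos: [0.5032, -0.3619, 0.1166]
orientation: [-3.123, 0.334, -0.001]
force: [0.3, -0.8, -0.9]
opening: 0.0006
gripper_force: 0.0
11.0167 -102.20175071711327 [ 32.67483278 -20.04891381] [ 0.50324557 -0.36190715  0.11659998] q [-0.71  0.25  1.54  0.    1.35  1.08] f [ 0.61095702 -0.62323675]
[ 38.4 155.1  -6.6   0.4] [ 38.4 155.1 -64.6   0.4]
[-28.28195413 130.54224554]
```

```bash
python3 -m inch '[10,39,0,0,0,20,78,0,0,0,30,117,0,0,0,38,155,0,0,0,38,155,0,0,0,38,155,-30,0,0,38,155,-65,0,0,38,155,-65,0,0,38,155,-65,0,0]'
python3 - <<'E'
from l import *
for th in np.r_[.205,np.arange(.3,1.65,.1)]: print(round(th,2),L(th,17))
E
```

```text
t: 11.82
tool_pos: [0.539, -0.2059, 0.0496]
orientation: [-3.122, 0.329, 0.008]
force: [-0.6, 0.0, 0.9]
opening: 0.0005
gripper_force: 0.0
11.8167 -102.02765840985509 [  3.25529787 137.2316158 ] [ 0.53901974 -0.2059492   0.049593  ] q [-0.45  0.22  1.71  0.    1.22  1.33] f [-0.61201383 -0.22153304]
0.2 [-15.    2.8   2.4   0.3]
0.3 [-22.3   5.6   2.4   5.7]
0.4 [-30.2   7.8   2.4  11.4]
0.5 [-38.2   9.1   2.4  17.2]
0.6 [-46.4   9.7   2.4  22.9]
0.7 [-54.5   9.5   2.4  28.6]
0.8 [-62.7   8.4   2.4  34.4]
0.9 [-70.6   6.5   2.4  40.1]
1.0 [-78.3   3.9   2.4  45.8]
1.1 [-85.8   0.5   2.4  51.5]
1.2 [-92.8  -3.7   2.4  57.3]
1.3 [-99.4  -8.5   2.4  63. ]
1.4 [-105.5  -13.9    2.4   68.7]
1.5 [-111.   -20.     2.4   74.5]
1.6 [-115.9  -26.5    2.4   80.2]
```

```bash
python3 -m inch '[-8,1,2,0,0,-15,3,2,0,0,-22,6,2,6,0,-30,8,2,11,0,-38,9,2,17,0,-46,10,2,23,0,-54,10,2,29,0,-62,8,2,34,0,-70,7,2,40,0,-70,7,2,40,0]'
python3 - <<'E'
from l import *
for th in np.arange(.9,1.65,.1): print(round(th,2),L(th,17))
E
```

```text
t: 12.65
tool_pos: [0.471, -0.2005, 0.0558]
orientation: [3.045, 0.764, 0.003]
force: [-0.8, 0.6, -0.0]
opening: 0.0005
gripper_force: 0.0
12.65 -61.827112825359656 [-61.28358195 115.10522812] [ 0.47101217 -0.20048896  0.05575591] q [-0.5   0.03  1.9  -0.    1.21  0.58] f [-0.93939508  0.20935591]
0.9 [-2.6  1.1 -3.8 -0.1]
1.0 [-10.3  -1.6  -3.8   5.6]
1.1 [-17.8  -5.   -3.8  11.3]
1.2 [-24.8  -9.1  -3.8  17.1]
1.3 [-31.4 -13.9  -3.8  22.8]
1.4 [-37.5 -19.4  -3.8  28.5]
1.5 [-43.  -25.4  -3.8  34.3]
1.6 [-47.9 -32.   -3.8  40. ]
```

```bash
python3 -m inch '[-6,0,-1,3,0,-10,-2,-2,6,0,-14,-3,-2,9,0,-18,-5,-2,11,0,-22,-7,-2,14,0,-25,-9,-2,17,0,-28,-11,-2,20,0,-31,-14,-2,23,0,-31,-14,-2,23,0,-31,-14,-2,23,0]'
python3 - <<'E'
from l import *
for th in np.arange(1.3,1.65,.05): print(round(th,2),L(th,17),L(th,14))
c=read_camera('top')['image'];h=cv2.cvtColor(c,cv2.COLOR_BGR2GRAY)
print('grip px patch mean at start spot',h[203:210,288:296].mean(),cv2.cvtColor(cv2.imread('pics/top0.png'),cv2.COLOR_BGR2GRAY)[203:210,288:296].mean())
E
```

```text
t: 13.48
tool_pos: [0.4409, -0.2143, 0.0528]
orientation: [2.838, 1.343, 0.002]
force: [0.5, -0.2, 0.3]
opening: 0.0005
gripper_force: 0.0
13.4833 -39.34374680951195 [-83.40134974  90.41851229] [ 0.44088166 -0.21430134  0.05284693] q [-0.56 -0.02  1.96 -0.    1.2   0.13] f [ 5.62848724e-01 -1.59927217e-04]
1.3 [-1.3 -0.1 -0.8  0.3] [-3.2 -2.5 -0.8  0.3]
1.35 [-4.4 -2.8 -0.8  3.2] [-6.2 -5.2 -0.8  3.2]
1.4 [-7.4 -5.6 -0.8  6. ] [-9.  -8.1 -0.8  6. ]
1.45 [-10.2  -8.5  -0.8   8.9] [-11.7 -11.1  -0.8   8.9]
1.5 [-12.9 -11.6  -0.8  11.8] [-14.3 -14.3  -0.8  11.8]
1.55 [-15.4 -14.8  -0.8  14.6] [-16.7 -17.6  -0.8  14.6]
1.6 [-17.8 -18.2  -0.8  17.5] [-18.9 -21.   -0.8  17.5]
grip px patch mean at start spot 122.08928571428571 80.32142857142857
```

```bash
python3 -m inch '[-3,-1,0,2,0,-5,-3,0,3,0,-8,-5,0,6,0,-10,-8,0,9,0,-13,-11,0,12,0,-15,-15,0,15,0,-17,-17,0,17,0,-18,-18,0,17,0,-18,-18,0,17,0]'
python3 - <<'E'
from l import *
for d in(17,15,13,11): print(L(1.6,d))
E
```

```text
t: 14.28
tool_pos: [0.4231, -0.2311, 0.0521]
orientation: [2.607, 1.752, 0.003]
force: [2.6, 4.5, 0.8]
opening: 0.0006
gripper_force: 3.1
14.2833 -22.19397419103788 [-92.99464759  67.96676652] [ 0.42312731 -0.23106128  0.05207192] q [-0.61 -0.04  1.98  0.    1.2  -0.22] f [0.6218761  5.19914977]
[-0.  -1.4 -0.1  0.4]
[-0.8 -3.3 -0.1  0.4]
[-1.5 -5.1 -0.1  0.4]
[-2.3 -7.  -0.1  0.4]
```

```bash
python3 -m inch '[0,-1,0,0,0,-1,-2,0,0,0,-1,-3,0,0,0,-1,-3,0,0,0]'; python3 -c "from l import *"
```

```text
t: 14.62
tool_pos: [0.4225, -0.2322, 0.052]
orientation: [-2.605, -1.751, -0.006]
force: [5.5, 13.1, 4.5]
opening: 0.0004
gripper_force: 7.4
14.6167 -22.19171193577429 [-93.12807613  66.62281062] [ 0.42246876 -0.2322404   0.05201328] q [-0.61 -0.04  1.98  0.01  1.2  -0.23] f [-0.17956509 14.25708203]
```

```bash
python3 -m inch '[0,-1,0,0,0,-1,-2,0,0,0,-1,-2,0,0,0,-1,-2,0,0,0]'; python3 -c "from l import *"
```

```text
t: 14.95
tool_pos: [0.4224, -0.2325, 0.052]
orientation: [-2.604, -1.751, -0.011]
force: [9.9, 22.7, 6.1]
opening: 0.0009
gripper_force: 12.1
14.95 -22.16884881589234 [-93.13716909  66.34873212] [ 0.42235107 -0.23248809  0.05202304] q [-0.62 -0.04  1.98  0.01  1.2  -0.23] f [ 0.06783308 24.73268326]
```

```bash
python3 -m inch '[3,6,0,0,0,8,18,0,0,0,12,28,0,0,0,12,28,40,0,0,12,28,80,0,0,-10,50,120,0,0,-30,90,150,0,0,-40,130,150,0,0,-45,170,150,0,0,-50,210,150,0,0]'
python3 -m inch '[0,40,0,0,0,0,80,0,0,0,0,120,0,0,0,0,120,0,0,0,0,120,0,0,0]'
python3 - <<'E'
from l import *
c=read_camera('top');im=c['image'];cv2.imwrite('pics/t_end.png',im)
h=cv2.cvtColor(im,cv2.COLOR_BGR2HSV)
m=cv2.inRange(h,(15,90,90),(32,255,255));m[:150]=0;m[280:]=0;m[:,:280]=0;m[:,420:]=0
for k in cv2.findContours(m,cv2.RETR_EXTERNAL,2)[0]:
    if cv2.contourArea(k)>40:
        (x,y),wh,a=cv2.minAreaRect(k);B=np.array([tf(ray(c,*q,.037)) for q in cv2.boxPoints(((x,y),wh,a))]);print('yellow',tf(ray(c,x,y,.037)).round(1),B.round(1).tolist())
g=cv2.inRange(h,(0,0,0),(180,255,45));
n,l,st,ce=cv2.connectedComponentsWithStats(g)
for i in range(1,n):
    if 15<st[i,4]<200:
        t=tf(ray(c,*ce[i],.076))
        if -130<t[0]<60 and -60<t[1]<150: print('dark',st[i,4],t.round(1),'lever ang',np.arctan2(-(t[0]+12),t[1]-52).round(3),'r',np.hypot(t[0]+12,t[1]-52).round(1))
E
```

```text
t: 15.78
tool_pos: [0.372, -0.0394, 0.203]
orientation: [2.607, 1.749, 0.003]
force: [0.5, 1.0, -0.2]
opening: 0.0004
gripper_force: 0.0
t: 16.2
tool_pos: [0.3717, 0.0818, 0.2015]
orientation: [2.601, 1.761, 0.0]
force: [0.1, -2.3, -0.2]
opening: 0.0003
gripper_force: 0.0
16.2 -21.79087483606485 [-264.94014604  334.3657588 ] [0.37174592 0.0818183  0.20153564] q [ 0.08 -0.5   2.07 -0.    1.57  0.46] f [ 0.99011029 -2.06289815]
yellow [  31.9 -158.8] [[31.5, -139.6], [48.2, -169.7], [32.3, -178.1], [15.6, -148.0]]
yellow [138.4  16.3] [[136.0, 54.1], [176.8, 20.1], [140.8, -21.6], [100.3, 12.5]]
```

```bash
python3 -m inch '[-30,40,0,0,0,-50,80,0,0,0,-60,120,0,0,0,-60,160,0,0,0,-60,200,0,0,0,-60,200,0,0,0,-60,200,0,0,0]'
python3 - <<'E'
from l import *
c=read_camera('top');im=c['image'];cv2.imwrite('pics/t_end2.png',im)
old=cv2.imread('pics/top0.png')
def px(x,y,z):
    v=c['K']@(c['extrinsics'][:3,:3]@np.r_[w(x,y),z]+c['extrinsics'][:3,3]);return v[:2]/v[2]
for nm,a in(('home',(34,57,.038)),('grip1.6',(-92,50,.076)),('dowel',(-53,43,.047)),('grip0',(-28,130,.076))):
    u,v=px(*a).round().astype(int);print(nm,u,v,im[v-1:v+2,u-1:u+2].mean((0,1)).round(),old[v-1:v+2,u-1:u+2].mean((0,1)).round())
def rep(im,name):
  h=cv2.cvtColor(im,cv2.COLOR_BGR2HSV);m=cv2.inRange(h,(12,70,70),(35,255,255))
  poly=np.array([px(*q,.03) for q in((54,119),(54,-119),(-94,-119),(-94,119))]).astype(np.int32)
  M=np.zeros_like(m);cv2.fillPoly(M,[poly],255);m&=M
  P=cv2.findNonZero(m)
  if P is None: print(name,'none');return
  (x,y),wh,a=cv2.minAreaRect(P);print(name,len(P),tf(ray(c,x,y,.038)).round(1),np.array([tf(ray(c,*q,.038)) for q in cv2.boxPoints(((x,y),wh,a))]).round(1).tolist())
rep(old,'old');rep(im,'new')
d=cv2.cvtColor(im,cv2.COLOR_BGR2GRAY);u,v=px(-92,50,.076).round().astype(int);print(d[v-7:v+8,u-9:u+10])
E
```

```text
t: 16.83
tool_pos: [0.3125, 0.28, 0.201]
orientation: [2.605, 1.755, -0.002]
force: [-0.1, 0.1, 0.3]
opening: 0.0004
gripper_force: 0.0
16.8333 -22.06047893717428 [-398.28008421  492.43690865] [0.31254442 0.27996272 0.20099556] q [ 0.61 -0.37  1.98 -0.    1.53  0.99] f [-0.14873385  0.07555096]
home 331 196 [104. 132. 147.] [125. 119. 122.]
grip1.6 313 245 [68. 67. 68.] [117. 113. 118.]
dowel 322 231 [160. 156. 159.] [156. 151. 154.]
grip0 292 206 [114. 121. 136.] [70. 68. 70.]
old 136 [-42.3 -20.2] [[-62.7, -1.1], [-19.8, -3.9], [-21.8, -39.3], [-64.7, -36.5]]
new 123 [32.6 56.3] [[11.8, 73.1], [52.5, 74.2], [53.4, 39.5], [12.7, 38.5]]
[[126 125 125 125 125 124 123 133 163 193 206 207 201 177 136 110 116 122
  124]
 [126 125 124 124 124 124 125 140 168 187 195 195 186 157 113  97 110 122
  124]
 [125 125 125 125 125 123 127 138 154 164 168 169 158 127  95  92 110 121
  123]
 [120 123 124 126 125 122 121 124 126 131 140 142 128 102  86  93 111 121
  123]
 [109 115 118 122 122 112  98  89  83  87 103 114 105  89  84  94 112 122
  123]
 [108 107 108 111 109  92  70  59  55  56  64  78  82  86  91 102 116 123
  124]
 [109 107 105 102  92  73  62  66  67  62  55  57  77  95 105 113 121 124
  124]
 [111 107 107 103  89  68  67  74  77  72  60  63  89 110 119 123 124 124
  124]
 [112 108 108 104  90  71  67  76  77  72  63  71 101 119 125 126 124 124
  123]
 [112 107 104 101  93  75  64  68  71  67  60  77 101 117 121 123 123 125
  124]
 [105 101 100  97  95  84  73  65  63  64  70  84  99 107 110 114 118 121
  123]
 [ 97  96  94  97  99  98  91  83  79  81  88  98 104 106 106 105 110 116
  119]
 [ 99  96  97 102 105 107 104 101  99 101 104 108 112 112 109 107 110 112
  113]
 [102  99 101 106 109 110 109 108 107 107 109 112 115 115 113 110 113 115
  111]
 [102  99 102 108 111 111 110 110 110 109 110 112 115 115 113 110 114 117
  115]]
```

```bash
python3 -c "
from plant import job
print(job.close_job())"
```

```text
the job is handed in; nothing more can be done
None
```

The job is handed in, no verdict returned: the padlock sits in the corner (about 1.4 mm from nominal by camera), the lever stopped hard at about 1.6 rad, and the arm is clear. The clamping force (over 3 N needed) was not measured, and I did not re-measure the wood block and bolt (the tin was last seen in its starting area); I never pushed any of them.

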